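Index the rotary table to its next hole

ROBOT

A 6-joint arm with a two-finger parallel gripper is mounted at the origin on the work surface; the furniture and walls round the work are solid. World frame = base frame: x ahead of the robot, y to its left, z up, the work surface at z = 0. Lengths are in mm, angles in rad, forces in N, time in s.
With the tool pointing down it reaches from about 400 to 925 mm from the base axis. Payload 12.5 kg.
Tool frame: the origin (TCP) lies on the mounting face of the last link; the fingertips stand 190 mm ahead of it and the grasp point (between the pads) lies 171 mm ahead of it; z points along the fingers, y is the line along which they close (so a half turn about z gives the same grasp; the last joint's range is limited). The gripper opens to 95 mm and grips with 3 to 60 N. Pads are 20 mm wide; open, the fingers measure 119 mm over their backs; the gripper's body (75 mm by 180 mm) begins 59 mm behind the grasp point.
Start: joints at [-1.305, 0.491, 1.559, -0, 1.092, -0.106], TCP at [227.077, -582.289, 404.761] pointing down, gripper open.
Joint ranges: [-3.1, 3.1], [-0.84, 2.19], [0.05, 2.79], [-1.13, 4.28], [0.06, 2.93], [-2.69, 2.69]. Speed limits (rad/s): [2.22, 2.22, 2.79, 3.14, 3.14, 3.14].

INTERFACE

Orientations are given as [roll, pitch, yaw] about the fixed x, y, z axes, in that order (R = Rz(yaw) Ry(pitch) Rx(roll)).
In Python, from cell import env gives the robot as it stands.
- The arm moves only by the tool carry_out, never from a script. Its argument "series" is a list of rows, each a list of 5 numbers: the shift along the tool's x, y, z in m, then the turn about the tool's z in degrees, then the opening, from 0 (shut) to 1 (fully open). A call has 1 to 20 rows; each row is the pose to reach, as a shift and turn from the pose commanded when the call began, along the tool's axes at that moment; what a row does not reach only later rows make up. A row lasts 1/8 s, in which the tool goes at most 62.5 mm and 10.7 degrees, less where a joint would pass 70% of its speed; a pose out of reach is approached as far as the arm can. A call with a gripper value outside its range is refused whole. The fingers move at their own pace and stop on an object; the grip force is fixed at half the most. Time passes only in rows, so rows that repeat a pose let the fingers close. It gives the time, the measured TCP pose, the force, the opening and the grip force at its end, in the units of the state.
- env.state(): the state, without advancing time (a new reading comes with each control period).
- env.read_camera(name): name is "scene" or "top" or "wrist"; returns (picture, depth): 384x512x3 uint8, red, green, blue; 384x512 float32, mm along the optical axis (not along the pixel's ray), 0 where there is no reading.
- env.get_calibration(name): a dict with "intrinsics" (3x3 intrinsics, pixels), "D" ([k1, k2, p1, p2, k3] as OpenCV has them; the pictures are not rectified), "cam_to_world" (4x4, takes a point from camera to world coordinates); the wrist camera has in their place "T_tool_cam" (4x4, takes a point from camera to tool coordinates, whose origin is the TCP and whose axes are the flange's). Camera axes: x right, y up, looking along -z (the intrinsics and any distortion apply to the point x, -y, -z); pixel columns grow to the right and rows downward; lengths in mm; the calibration is good to about 2 mm. A picture is of the moment at which its call begins: read the wrist's pose just before it. get_calibration takes no time and is no camera call.
- env.job_done(): hands the job in; it is judged then, once.
The state is a dict: "t": time; "joints": joint angles; "qvel": joint speeds; "tau": joint torques, N m; "eef_pos": TCP position; "tcp_rot": TCP orientation; "ft_force": force on the tool from outside, world axes, zero at the start; "moment": the same for the moment, N m; "opening": opening from 0.0 (shut) to 1.0 (fully open); "grip_force": force on a finger pad.
Only numpy, scipy, OpenCV 4.12 (cv2) and the standard library are available. Lean on these libraries where they do the work, as an engineer would, in place of code of your own. Each camera call takes 0.05 s, during which the arm holds its last target. There are 200 camera calls.

TASK

Index the rotary table on by one hole: press its red spring plunger pad down with the fingertips, keep it pressed while you swing the table clockwise (seen from above) to the next hole of the index plate, and let the plunger spring right back up so that its pin locks in that hole. Let go and stand clear. Leave the steel collar lying on the table, and do not disturb the things standing around.

Things in the scene. Friction and masses are not known exactly. Their poses are not given: they have to be found in the camera images.
- index_base: fixed foot of the indexing table: green round foot, 156 mm, and column, carrying a bright steel twelve-sided index plate (218 mm across, top 80 mm above the bench) with six 14 mm through holes, 60 degrees apart at 94 mm radius. Origin: centre of its underside, on the table's axis (z). The first hole, where the table's arm starts, lies along its +x. Any yaw.
- index_table (a joint): angle of the table in rad about index_base's axis, growing CLOCKWISE from above: 0 at the start, 1.047 (60 deg) at the next hole. An aluminium disc 148 mm across (top at 97 mm) with one grey fork arm, reaching 138 mm from the axis, that carries the plunger. Free of the pin it turns with light friction (0.1 N m) and stays where left; pin in a hole: locked (under 0.03 rad play).
- plunger (a joint): how far the red pad is down, in m: 0 up, 0.014 fully down; spring 2 N at the top, 6 N at the bottom. Its round-nosed 10 mm pin enters the plate's holes from below: beyond 0.009 the pin is out and the table turns. Released between holes, the pin bears on the plate's underside and the pad stays about 8 mm down; within about 3 mm of a hole the nose draws the table in.
- pad (a point): centre of the top of the red plunger pad; moves with it. Flat, 52 mm along the turn, 36 mm along the arm, 118 mm from the axis, 119 mm above the bench when up, 105 mm when down. On either side along the turn is a grey guard ear (65 mm between them, 34 mm along the arm, tops at 133 mm): a fingertip on the pad drags the table by friction or leans on the leading ear. Open inward and outward.
- collar: plain bright steel collar (ring), 110 mm across, 34 mm tall, lying loose on the middle of the table round a 40 mm spigot; its top is 131 mm above the bench. Origin at the centre of its underside. It rides round with the table.
- grease_pot: green-lidded grease pot, 63 mm across, 54 mm tall, standing; origin at the centre of its underside. Bystander, loose
- carton: flat white and grey cardboard carton, 86x105x30 mm, lying behind and to the left of the table; origin at the centre of its underside. Bystander, loose (a like carton in front of the table is fixed)
- dowel_pin: bright steel dowel pin, 21 mm across, 42 mm tall, standing; origin at the centre of its underside. Bystander, loose
- hex_key: black L-shaped hex key, 186x56 mm, 10 mm thick, lying flat; origin at the middle of its outline, on its underside. Bystander, loose
Not all that is in view belongs to the job. What is shaped like the collar but green is not meant.

How it is judged:
By the outcome, as a careful person would: the job done as asked, in the order asked, and still so for the second after the job is handed in, with the robot touching nothing.
It also fails if it takes over 40 s, if anything falls off the work surface, if the arm or the gripper's body presses on something with over 40 N, if the wrist force passes 120 N, or if a joint passes its speed limit or range.

## Working session

There is one attempt and no reset: what is moved stays moved. The work goes in short steps, Python scripts to look and compute and a tool call to move; the robot and the scene stay as the last step left them, time stands still between calls to the robot, and variables do not carry over. Pictures are saved under pics/ and viewed, at most 10 in all, crops included, and the job is handed in when it is done.

Besides the shell and the picture viewer there is one more tool, called by a JSON object that holds its "name" and its "arguments". carry_out: Moves the arm, as the interface text tells. Its arguments: {"type":"object","properties":{"series":{"type":"array","items":{"type":"array","items":{"type":"number"}}}},"required":["series"]}

```bash
mkdir -p pics; cat > h.py <<'E'
import numpy as np, cv2
from cell import env
def cal(n):
    c=env.get_calibration(n); return {k:np.array(v,float) for k,v in c.items()}
def ray(c,T,uv):
    p=cv2.undistortPoints(np.array(uv,float).reshape(-1,1,2),c['intrinsics'],c['D']).reshape(-1,2)
    d=np.c_[p[:,0],-p[:,1],-np.ones(len(p))]@T[:3,:3].T
    return T[:3,3],d
def onplane(c,T,uv,z):
    o,d=ray(c,T,uv); return o+d*((z-o[2])/d[:,2:])
def cloud(c,T,depth):
    h,w=depth.shape; uv=np.stack(np.meshgrid(np.arange(w),np.arange(h)),-1).reshape(-1,2)
    o,d=ray(c,T,uv); return (o+d*depth.reshape(-1,1)).reshape(h,w,3)
E
python3 - <<'E'
from h import *
s=env.state(); print(s)
ims=[]
for n in ['scene','top','wrist']:
    p,d=env.read_camera(n); np.savez(f'{n}0.npz',p=p,d=d); cv2.imwrite(f'pics/{n}0.png',p[:,:,::-1])
    print(n,{k:v.round(2).tolist() for k,v in cal(n).items()})
E
```

```text
{'t': 0.0, 'joints': array([-1.30460284e+00,  4.91566000e-01,  1.55947810e+00, -1.85876257e-05,
        1.09167799e+00, -1.05630927e-01]), 'qvel': array([-0.00049766,  0.00140874, -0.00016042, -0.00120951,  0.00036673,
       -0.00090582]), 'tau': array([ 1.33578571e-03, -6.12643576e+01, -2.58190495e+01,  6.93112356e-02,
        4.81865939e-02, -1.56927713e-04]), 'eef_pos': array([ 227.06398027, -582.25284438,  404.14775557]), 'tcp_rot': array([-3.14046777e+00, -1.02688676e-04,  3.71832933e-01]), 'ft_force': array([-1.16496053,  0.51177845, -0.47240106]), 'moment': array([ 0.02475269,  0.00473825, -0.02625516]), 'grip_force': 0.0, 'opening': 1.0025501102925833}
scene {'intrinsics': [[471.59, 0.0, 249.35], [0.0, 471.59, 184.38], [0.0, 0.0, 1.0]], 'D': [-0.17, 0.0, 0.0, 0.0, 0.0], 'cam_to_world': [[-0.88, 0.32, -0.34, 80.96], [-0.47, -0.6, 0.65, 954.63], [0.0, 0.73, 0.68, 1041.53], [0.0, 0.0, 0.0, 1.0]]}
top {'intrinsics': [[484.53, 0.0, 243.58], [0.0, 484.53, 196.35], [0.0, 0.0, 1.0]], 'D': [-0.06, 0.0, 0.0, 0.0, 0.0], 'cam_to_world': [[-0.02, 1.0, -0.07, 443.78], [-1.0, -0.02, 0.01, 79.03], [0.01, 0.07, 1.0, 1653.65], [0.0, 0.0, 0.0, 1.0]]}
wrist {'intrinsics': [[332.1, 0.0, 253.66], [0.0, 332.1, 191.06], [0.0, 0.0, 1.0]], 'D': [-0.09, 0.0, 0.0, 0.0, 0.0], 'T_tool_cam': [[-0.0, 0.97, 0.24, 68.71], [1.0, 0.0, 0.0, 0.11], [0.0, 0.24, -0.97, 20.28], [0.0, 0.0, 0.0, 1.0]]}
```

View pics/top0.png

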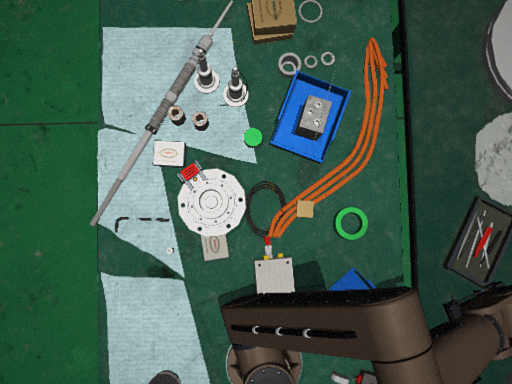

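View pics/scene0.png

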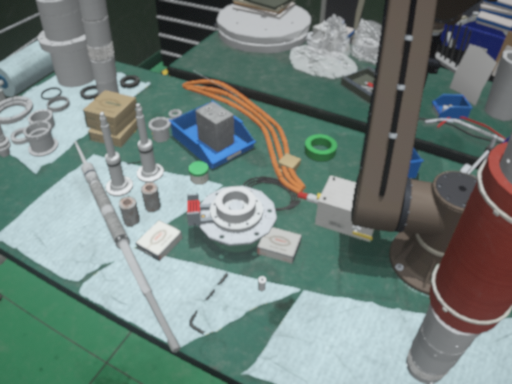

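The top view shows the index plate centred near (211,201), with the red pad at (191,172). The collar is at its middle, the grease pot at (253,137), a carton at (169,153), the hex key near (140,222) and the dowel pin at (170,250). Clockwise takes the pad towards about (226,167). Next I'll measure these.

```bash
python3 - <<'E'
from h import *
for n in ['top','scene']:
    z=np.load(n+'0.npz'); p,d=z['p'],z['d']; c=cal(n); T=c['cam_to_world']; P=cloud(c,T,d)
    hsv=cv2.cvtColor(p,cv2.COLOR_RGB2HSV)
    near=np.hypot(P[...,0]-550,P[...,1]-160)<260
    red=((hsv[...,0]<8)|(hsv[...,0]>172))&(hsv[...,1]>150)&(hsv[...,2]>90)&near
    v,u=np.where(red); print(n,'red px',len(u),u.mean(),v.mean(),'plane119',onplane(c,T,[[u.mean(),v.mean()]],119).round(1),'cloud',np.median(P[red],0).round(1))
    for lo,hi,name,plane in[(125,136,'collar top',131),(92,101,'disc',97),(75,84,'plate',80)]:
        m=near&(P[...,2]>lo)&(P[...,2]<hi); nn,l,st,ce=cv2.connectedComponentsWithStats(m.astype(np.uint8))
        i=1+np.argmax(st[1:,4]); q=np.argwhere(l==i)[:,::-1].astype(np.float32)
        W=onplane(c,T,q,plane)[:,:2].astype(np.float32); (cx,cy),r=cv2.minEnclosingCircle(W)
        print(name,len(q),round(cx,1),round(cy,1),'r',round(r,1),'medz',np.median(P[l==i][:,2]))
    g=(abs(hsv[...,0].astype(int)-65)<15)&(hsv[...,1]>150)&(hsv[...,2]>110)&near&(P[...,2]>40)
    v,u=np.where(g); print('green',len(u),onplane(c,T,[[u.mean(),v.mean()]],54).round(1) if len(u) else '')
E
```

```text
top red px 218 204.24770642201835 184.5091743119266 plane119 [[597.6 182.4 119. ]] cloud [637.7 224.3 117.6]
collar top 476 544.9 163.5 r 54.9 medz 130.65132404774124
disc 618 570.6 180.5 r 106.0 medz 96.5815383293426
plate 1299 542.9 163.3 r 112.2 medz 79.90352171834047
green 164 [[752.6  25.1  54. ]]
scene red px 30 287.43333333333334 195.6 plane119 [[429.2  70.9 119. ]] cloud [419.4  -9.6  60.3]
collar top 571 540.9 167.7 r 58.2 medz 130.17400154043025
disc 670 562.7 191.7 r 106.3 medz 96.0451988077906
plate 1300 538.9 166.5 r 114.3 medz 79.13503620970664
green 0
```

```bash
cat >> h.py <<'E'
from scipy.spatial.transform import Rotation as R
def tcp(s=None):
    s=s or env.state(); T=np.eye(4); T[:3,:3]=R.from_euler('xyz',s['tcp_rot']).as_matrix(); T[:3,3]=s['eef_pos']; return T
def redpad(p,P,c,T,z,ctr=(638,224),r=60):
    hsv=cv2.cvtColor(p,cv2.COLOR_RGB2HSV)
    m=((hsv[...,0]<8)|(hsv[...,0]>172))&(hsv[...,1]>120)&(hsv[...,2]>70)&(np.hypot(P[...,0]-ctr[0],P[...,1]-ctr[1])<r)&(P[...,2]>95)
    q=np.argwhere(m)[:,::-1].astype(np.float32)
    W=onplane(c,T,q,z)[:,:2].astype(np.float32)
    return len(q),cv2.minAreaRect(W),W.mean(0),np.median(P[m],0),q.mean(0)
E
python3 - <<'E'
from h import *
for n in ['top','scene']:
    z=np.load(n+'0.npz'); p,d=z['p'],z['d']; c=cal(n); T=c['cam_to_world']; P=cloud(c,T,d)
    print(n,redpad(p,P,c,T,119))
    m=(P[...,2]>140)&(P[...,2]<400)&(np.hypot(P[...,0]-545,P[...,1]-163)<350)&(d>0)&(P[...,0]>450)
    k,l,st,ce=cv2.connectedComponentsWithStats(m.astype(np.uint8))
    for i in range(1,k):
        if st[i,4]>15: print('tall',ce[i].round(),st[i,4],np.median(P[l==i],0).round(),P[l==i][:,2].max().round())
s=env.state(); T=tcp(s)
print(T[:3,:3].round(3))
# above pad
a=np.array([544.5,163.5]); th=np.arctan2(224.3-163.5,637.7-544.5); print('th',np.degrees(th))
E
```

```text
top (180, ((640.2529296875, 229.43128967285156), (35.675559997558594, 51.16093826293945), 33.00471115112305), array([640.2501 , 229.42325], dtype=float32), array([640.94495149, 230.06984239, 118.45767639]), array([189.31667, 171.45555], dtype=float32))
scene (110, ((640.5662231445312, 227.24436950683594), (30.015615463256836, 39.0745735168457), 33.475162506103516), array([640.766  , 228.67995], dtype=float32), array([641.72631059, 228.65741682, 118.1519968 ]), array([193.11818, 205.4909 ], dtype=float32))
[[ 0.932  0.363 -0.   ]
 [ 0.363 -0.932  0.001]
 [ 0.    -0.001 -1.   ]]
th 33.118842389641
```

```bash
python3 - <<'E'
from h import *
T=tcp(); print((T[:3,:3].T@(np.array([640,229,410])-T[:3,3])).round(1))
E
```

```text
[ 679.5 -605.8   -5.1]
```

{"name": "carry_out", "arguments": {"series": [[0.68,-0.606,-0.005,-12,0],[0.68,-0.606,-0.005,-12,0],[0.68,-0.606,-0.005,-12,0],[0.68,-0.606,-0.005,-12,0],[0.68,-0.606,-0.005,-12,0],[0.68,-0.606,-0.005,-12,0],[0.68,-0.606,-0.005,-12,0],[0.68,-0.606,-0.005,-12,0],[0.68,-0.606,-0.005,-12,0],[0.68,-0.606,-0.005,-12,0],[0.68,-0.606,-0.005,-12,0],[0.68,-0.606,-0.005,-12,0],[0.68,-0.606,-0.005,-12,0],[0.68,-0.606,-0.005,-12,0],[0.68,-0.606,-0.005,-12,0],[0.68,-0.606,-0.005,-12,0],[0.68,-0.606,-0.005,-12,0],[0.68,-0.606,-0.005,-12,0],[0.68,-0.606,-0.005,-12,0],[0.68,-0.606,-0.005,-12,0]]}}

```text
t: 2.65
eef_pos: [640.4, 228.8, 410.0]
tcp_rot: [3.141, -0.0, 0.581]
ft_force: [0.3, -0.5, -0.5]
opening: 0.007
grip_force: 0.0
```

```bash
cat > look.py <<'E'
import sys
from h import *
tag=sys.argv[1]; zp=float(sys.argv[2]); ctr=[float(v) for v in sys.argv[3:5]]
s=env.state(); p,d=env.read_camera('wrist'); c=cal('wrist'); T=tcp(s)@c['T_tool_cam']
np.savez(tag+'.npz',p=p,d=d,T=T); cv2.imwrite(f'pics/{tag}.png',p[:,:,::-1])
P=cloud(c,T,d); print(s['t'],s['eef_pos'].round(1),np.degrees(s['tcp_rot']).round(2),s['ft_force'].round(1),s['opening'])
print('pad',redpad(p,P,c,T,zp,ctr))
m=(np.hypot(P[...,0]-544,P[...,1]-164)<75)&(abs(P[...,2]-131)<4); q=np.argwhere(m)[:,::-1].astype(np.float32)
if len(q): print('collar',cv2.minEnclosingCircle(onplane(c,T,q,131)[:,:2].astype(np.float32)),np.median(P[m][:,2]))
E
python3 look.py w1 119 640 229
```

```text
2.65 [640.4 228.8 410. ] [ 1.7999e+02 -1.0000e-02  3.3270e+01] [ 0.3 -0.5 -0.5] 0.0070639012866630215
pad (2221, ((625.368408203125, 98.51068115234375), (325.6459045410156, 56.62614822387695), 83.51421356201172), array([640.83185, 231.15851], dtype=float32), array([641.11364334, 231.50884762, 118.71609598]), array([251.63484, 189.54706], dtype=float32))
```

View pics/w1.png

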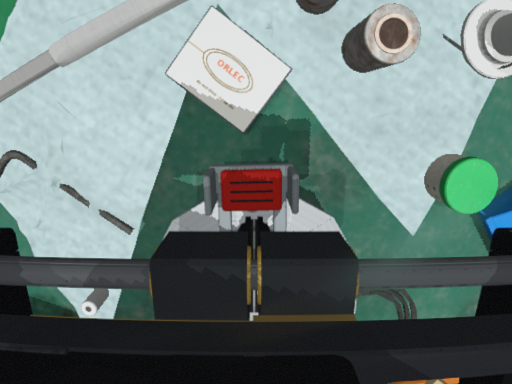

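The pad sits at (251,190) in the wrist view, aligned with the closed fingers, and the ears are clear on both sides. Going down now.

{"name": "carry_out", "arguments": {"series": [[0.001,-0.001,0.03,0,0],[0.001,-0.001,0.06,0,0],[0.001,-0.001,0.085,0,0],[0.001,-0.001,0.096,0,0],[0.001,-0.001,0.102,0,0],[0.001,-0.001,0.107,0,0],[0.001,-0.001,0.11,0,0],[0.001,-0.001,0.112,0,0],[0.001,-0.001,0.113,0,0],[0.001,-0.001,0.113,0,0]]}}

```text
t: 3.95
eef_pos: [640.8, 230.7, 297.3]
tcp_rot: [3.141, -0.001, 0.581]
ft_force: [-2.2, -1.3, 6.3]
opening: 0.004
grip_force: 2.8
```

{"name": "carry_out", "arguments": {"series": [[0,0,0.001,0,0],[0,0,0.002,0,0],[0,0,0.002,0,0]]}}

```text
t: 4.32
eef_pos: [640.8, 230.7, 295.4]
tcp_rot: [3.141, -0.001, 0.581]
ft_force: [-2.3, -1.6, 5.8]
opening: 0.002
grip_force: 3.1
```

```bash
python3 - <<'E'
from h import *
s=env.state(); print(s['eef_pos'],s['ft_force'],np.degrees(s['tcp_rot']))
T=tcp(s); p0=s['eef_pos'][:2]
for ax in [(543,164.3),(544.5,163.5)]:
    A=np.array(ax); print(ax,np.hypot(*(p0-A)))
    for a in [0,2,5]+list(range(10,61,5)):
        t=-np.radians(a); M=np.array([[np.cos(t),-np.sin(t)],[np.sin(t),np.cos(t)]])
        q=A+M@(p0-A); dw=np.r_[q-p0,0]; print(a,(T[:3,:3].T@dw).round(1)[:2])
E
```

```text
[640.7714068  230.71470063 295.36955263] [-2.30839137 -1.64784769  5.80401504] [ 1.79976056e+02 -4.08005786e-02  3.33080347e+01]
(543, 164.3) 118.19543327615573
0 [0. 0.]
2 [-0.   4.1]
5 [-0.3 10.3]
10 [-1.5 20.5]
15 [-3.6 30.6]
20 [-6.5 40.5]
25 [-10.3  50.1]
30 [-14.9  59.3]
35 [-20.3  68.1]
40 [-26.5  76.4]
45 [-33.3  84.1]
50 [-40.8  91.2]
55 [-48.9  97.6]
60 [-57.5 103.3]
(544.5, 163.5) 117.41379709359192
0 [0. 0.]
2 [0.  4.1]
5 [-0.2 10.2]
10 [-1.2 20.4]
15 [-3.1 30.5]
20 [-5.9 40.3]
25 [-9.6 49.9]
30 [-14.1  59.1]
35 [-19.3  67.9]
40 [-25.3  76.2]
45 [-32.  84.]
50 [-39.4  91.1]
55 [-47.3  97.6]
60 [-55.8 103.3]
```

{"name": "carry_out", "arguments": {"series": [[0,0,0.001,0,0],[0,0.0041,0.001,2,0],[-0.0003,0.0103,0.001,5,0],[-0.0014,0.0205,0.001,10,0],[-0.0034,0.0306,0.001,15,0],[-0.0062,0.0404,0.001,20,0],[-0.01,0.05,0.001,25,0],[-0.0145,0.0592,0.001,30,0],[-0.0198,0.068,0.001,35,0],[-0.0259,0.0763,0.001,40,0],[-0.0327,0.084,0.001,45,0],[-0.0401,0.0912,0.001,50,0],[-0.0449,0.0953,0.001,53,0],[-0.0481,0.0976,0.001,55,0],[-0.0481,0.0976,0.001,55,0]]}}

```text
t: 6.2
eef_pos: [654.2, 122.7, 295.2]
tcp_rot: [-3.14, -0.002, -0.379]
ft_force: [-3.4, 0.4, 10.4]
opening: 0.003
grip_force: 5.3
```

```bash
python3 look.py w2 105 648 120; python3 - <<'E'
from h import *
p,d=env.read_camera('top'); cv2.imwrite('pics/top2.png',cv2.resize(p[130:270,130:320,::-1],None,fx=4,fy=4)); np.savez('top2.npz',p=p,d=d)
c=cal('top');T=c['cam_to_world'];P=cloud(c,T,d); 
try: print(redpad(p,P,c,T,105,(648,120)))
except Exception as e: print(e)
E
```

```text
6.2 [654.2 122.7 295.2] [-1.7993e+02 -1.1000e-01 -2.1740e+01] [-3.4  0.4 10.4] 0.0033623671045348164
pad (1989, ((657.4108276367188, 122.98875427246094), (50.524166107177734, 30.650667190551758), 70.37443542480469), array([665.2654 , 119.49875], dtype=float32), array([666.34411203, 118.64451888, 104.47015143]), array([252.40422, 217.34138], dtype=float32))
OpenCV(4.12.0) /io/opencv/modules/calib3d/src/undistort.dispatch.cpp:347: error: (-215:Assertion failed) CV_IS_MAT(_src) && CV_IS_MAT(_dst) && (_src->rows == 1 || _src->cols == 1) && (_dst->rows == 1 || _dst->cols == 1) && _src->cols + _src->rows - 1 == _dst->rows + _dst->cols - 1 && (CV_MAT_TYPE(_src->type) == CV_32FC2 || CV_MAT_TYPE(_src->type) == CV_64FC2) && (CV_MAT_TYPE(_dst->type) == CV_32FC2 || CV_MAT_TYPE(_dst->type) == CV_64FC2) in function 'cvUndistortPointsInternal'
```

View pics/w2.png

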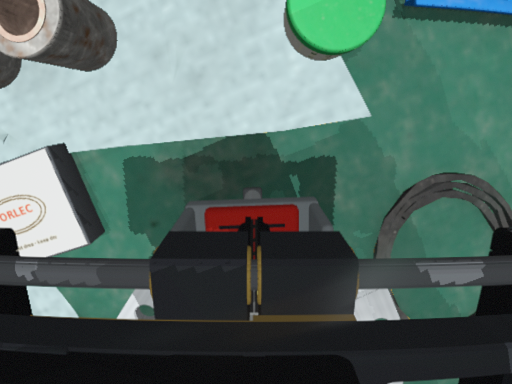

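The pad (centred at column 252) has followed the fingers (column 255) without slipping. Swinging the last 5–6°.

{"name": "carry_out", "arguments": {"series": [[0,0.0041,0,2,0],[-0.0002,0.0082,0,4,0],[-0.0003,0.0103,0,5,0],[-0.0003,0.0103,0,5,0],[-0.0003,0.0103,0,5,0]]}}

```text
t: 6.92
eef_pos: [650.3, 113.4, 295.2]
tcp_rot: [-3.14, -0.002, -0.466]
ft_force: [-3.1, 0.2, 10.2]
opening: 0.005
grip_force: 5.3
```

```bash
python3 look.py w3 105 648 110; python3 - <<'E'
from h import *
# tangential centre of pad: outer-edge corners, for start and now
for tag,z in[('w1',119),('w3',105)]:
    f=np.load(tag+'.npz'); p,d,T=f['p'],f['d'],f['T']; c=cal('wrist'); P=cloud(c,T,d)
    hsv=cv2.cvtColor(p,cv2.COLOR_RGB2HSV)
    m=((hsv[...,0]<8)|(hsv[...,0]>172))&(hsv[...,1]>120)&(hsv[...,2]>60)&(P[...,2]>90)&(P[...,2]<125)
    k,l,st,ce=cv2.connectedComponentsWithStats(m.astype(np.uint8)); i=1+np.argmax(st[1:,4])
    q=np.argwhere(l==i)[:,::-1].astype(float)
    rows=np.unique(q[:,1])[2:14]
    mid=np.array([[ (q[q[:,1]==r][:,0].min()+q[q[:,1]==r][:,0].max())/2,r] for r in rows])
    W=onplane(c,T,mid,z)[:,:2]; A=np.array([543.7,163.9]); V=W-A
    print(tag,st[i],'ang',np.degrees(np.arctan2(V[:,1],V[:,0])).round(1),'rmax',np.hypot(*V.T).max())
n='scene'; p,d=env.read_camera(n); cv2.imwrite('pics/sc3.png',cv2.resize(p[140:290,150:320,::-1],None,fx=4,fy=4))
p,d=env.read_camera('top'); cv2.imwrite('pics/top3.png',cv2.resize(p[130:270,130:320,::-1],None,fx=4,fy=4))
E
```

```text
6.925 [650.3 113.4 295.2] [-1.7992e+02 -1.3000e-01 -2.6700e+01] [-3.1  0.2 10.2] 0.0048216350023793045
pad (1983, ((653.5634765625, 113.4723892211914), (50.572513580322266, 30.617033004760742), 65.49748992919922), array([661.0632 , 109.32688], dtype=float32), array([662.35966135, 108.1059975 , 104.47466043]), array([252.38527, 217.40898], dtype=float32))
w1 [ 221  169   61   42 2246] ang [34.8 34.8 34.8 34.8 34.8 34.8 34.8 34.8 34.9 34.9 34.9 34.9] rmax 134.14706851276733
w3 [ 205  204   94   28 1915] ang [-28.2 -25.2 -25.  -24.8 -24.8 -24.8 -24.8 -24.8 -24.8 -24.6 -24.7 -24.7] rmax 135.87297092966034
```

View pics/sc3.png

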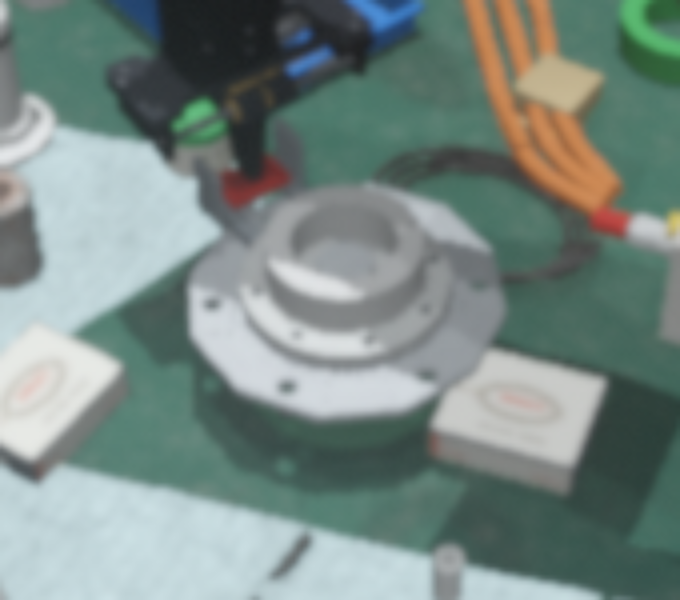

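The scene view shows the fingers still on the pad, the collar in place and the holes showing at (212,302) and (287,386). The wrist views give a turn of about 59.6°, within the 3 mm capture range. Lifting straight up.

{"name": "carry_out", "arguments": {"series": [[0,0,-0.002,0,0],[0,0,-0.005,0,0],[0,0,-0.008,0,0],[0,0,-0.011,0,0],[0,0,-0.014,0,0],[0,0,-0.017,0,0],[0,0,-0.03,0,0],[0,0,-0.06,0,0],[0,0,-0.1,0,0],[0,0,-0.12,0,0],[0,0,-0.12,0,0],[0,0,-0.12,0,0]]}}

```text
t: 8.57
eef_pos: [649.8, 113.3, 412.8]
tcp_rot: [3.141, 0.001, -0.466]
ft_force: [0.8, 0.1, 0.1]
opening: 0.001
grip_force: 0.0
```

```bash
python3 look.py w4 119 648 110; python3 - <<'E'
from h import *
A=np.array([543.7,163.9])
f=np.load('w4.npz'); p,d,T=f['p'],f['d'],f['T']; c=cal('wrist'); P=cloud(c,T,d)
r=redpad(p,P,c,T,119,(648,110),45); print(r,np.degrees(np.arctan2(*(r[2]-A)[::-1])))
E
```

```text
8.575 [649.8 113.3 412.8] [ 1.7995e+02  7.0000e-02 -2.6700e+01] [0.8 0.1 0.1] 0.0006993663172666109
pad (2239, ((650.4708251953125, 114.68384552001953), (50.939144134521484, 35.701622009277344), 65.77942657470703), array([650.74146, 114.37893], dtype=float32), array([650.87515419, 114.23871027, 118.81389496]), array([252.12282, 189.5382 ], dtype=float32))
(2239, ((650.4708251953125, 114.68384552001953), (50.939144134521484, 35.701622009277344), 65.77942657470703), array([650.74146, 114.37893], dtype=float32), array([650.87515419, 114.23871027, 118.81389496]), array([252.12282, 189.5382 ], dtype=float32)) -24.826889702403022
```

View pics/w4.png

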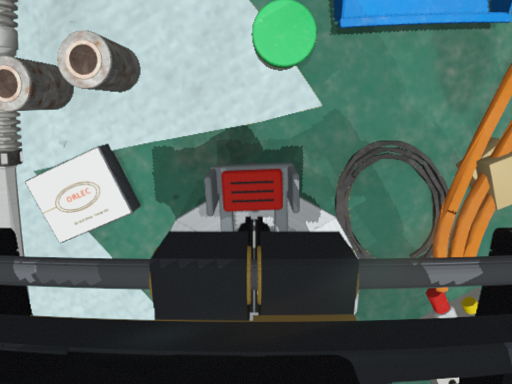

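The pad at (252,190) is back up at 118.8 mm (118.7 mm at the start), so the pin is in the hole. The arm is clear and the carton and grease pot stand undisturbed.

```bash
python3 -c "
from cell import env
print(env.job_done())"
```

```text
the job is handed in; nothing more can be done
None
```

I turned the table clockwise one hole (about 60° measured) with the plunger held down, then let it spring back to full height, which means its pin is in the next hole; the collar is still on the table, the arm is clear, and the job is handed in (no verdict was returned).

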